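# Weigh the dead battery packs and tip them into the recycling crate

## Robot

A 6-joint arm with a two-finger parallel gripper is mounted at the origin on the work surface. World frame = base frame: x ahead of the robot, y to its left, z up, the work surface at z = 0. Lengths are in m, angles in rad, forces in N, time in s.
With the tool pointing down it reaches from about 0.275 to 0.875 m from the base axis. Payload 12.5 kg.
Tool frame: the origin (TCP) lies at the very end of the fingers, on their centre line; the grasp point (between the pads) lies 19 mm behind it; z points along the fingers, y is the line along which they close (so a half turn about z gives the same grasp; the last joint's range is limited). The gripper opens to 85 mm and grips with 20 to 120 N. Pads are 22 mm wide; open, the fingers measure 114 mm over their backs; the gripper's body (76 mm by 85 mm) begins 54 mm behind the grasp point. The pads swing forward as they close: fully open they stand 13 mm farther back than shut.
Start: joints at [-1.2, 0.351, 1.652, -0, 1.139, -0.085], TCP at [0.242, -0.494, 0.231] pointing down, gripper open.
Joint ranges: [-2.75, 2.75], [-0.79, 2.1], [0.01, 2.65], [-1.57, 4.71], [0.07, 3.14], [-2.87, 2.87]. Speed limits (rad/s): [2.22, 2.22, 2.79, 3.14, 3.14, 3.14].

## Interface

Orientations are given as a 3x3 rotation matrix whose columns are the frame's x, y, z axes.
In Python, from bench import manip gives the robot as it stands. Calls block until the motion is done:
- manip.move_ptp(position, orientation): joint-space move of the TCP to a pose.
- manip.move_l(position, attitude=None, max_speed=0.15): straight line of the TCP; attitude=None keeps the orientation; max_speed is the mean speed in m/s.
- manip.move_j(angles): joint-space move.
- manip.set_gripper(opening, effort=None): opening from 0.0 (shut) to 1.0 (fully open); effort is the grip in N (None keeps the last); returns when the fingers have stopped.
- manip.dwell(seconds).
- manip.inverse_kinematics(position, orientation): joint angles nearest the present ones, or None.
- manip.grab_frame(name): name is "scene" or "top"; returns (picture, depth): 384x512x3 uint8, red, green, blue; 384x512 float32, m along the optical axis (not along the pixel's ray), 0 where there is no reading.
- manip.get_calibration(name): a dict with "camera_matrix" (3x3 intrinsics, pixels), "R" (3x3) and "t" (3): a world point X has camera coordinates R X + t. Camera axes: x right, y down, z forward; pixel columns grow to the right and rows downward; lengths in m; the calibration is good to about 2 mm. A picture is of the moment at which its call begins. get_calibration takes no time and is no camera call.
A pose or a line that the arm cannot do raises manip.Unreachable and nothing moves.
- manip.sign_off(): hands the job in; it is judged then, once.
Trained networks look in the newest picture that a camera, given by its name, has taken for a name from the list of things; names that differ only in an ending like _2 or _b are one class to them, and where a whole thing is asked for, a point or a joint stands for the part that bears it (a point fixed in the world has none). Each returns a list of dicts, best first, with "confidence" (0 to 1); they miss things now and then, are a little off and sometimes report something else, mostly with a low value. They report only what shows in the picture. A call takes as long as a camera call. They do not tell look-alikes from the thing itself.
- manip.look_for(camera, name): "at" ([x, y, z] in m, in world coordinates, good to about 4 mm: the middle of the surface that is visible of it).
Readings, each from a call of its own:
- manip.current_time(): time.
- manip.current_qpos(): joint angles.
- manip.current_joint_vel(): joint speeds.
- manip.current_joint_torque(): joint torques, N m.
- manip.current_ee_pos(): TCP position.
- manip.current_tcp_rot(): TCP orientation.
- manip.current_force(): force on the tool from outside, world axes, zero at the start.
- manip.current_ft_torque(): the same for the moment, N m.
- manip.current_grip_width(): opening from 0.0 (shut) to 1.0 (fully open).
- manip.current_grip_force(): force on a finger pad.
Only numpy, scipy, OpenCV 4.12 (cv2) and the standard library are available. Lean on these libraries where they do the work, as an engineer would, in place of code of your own. Each camera call takes 0.05 s, during which the arm holds its last target. There are 200 camera calls.

## Task

Weigh in the dead battery packs: lay every pack that is on the bench into the scoop pan on the scale, let go, and give the reading a good second to settle with all of them in the pan and the pan centred on the scale. Then carry the loaded pan level by its handle to the grey crate and, with the lip low over the crate, tip it lip-down to about 60 degrees, hold it there for a moment until all the packs have slid out into the crate, and level the pan again before moving away. Set the empty pan back flat and centred on the scale, its lip and handle pointing as they did at first, and leave the pen mug, the mouse and the screwdriver where they are.

Things in the scene. Friction and masses are not known exactly. Their poses are not given: they have to be found in the camera images.
- scale: Bench scale, fixed, white plastic housing 240 x 240 mm with a console towards the robot (85 mm more, its top under 40 mm high) and a square steel platter 214 x 214 mm whose flat top is 58 mm above the bench. Origin: centre of the scale at bench height (directly under the platter's centre), z up
- scale_top (a point): Centre of the platter's top face, 58 mm above the bench
- pan: Loose aluminium scoop pan (0.22 kg) on the platter. Origin: underside, mid-width, 112 mm behind the lip; +x to the lip, z up. Floor 3 mm thick, flat from x = -82 to 72 mm, then rising 6 mm to the lip at x = 112. 282 mm wide (y), walls 3 mm. Back wall (x = -80) and rear sides 50 mm high, sides 26 at the lip. Packs slide at 30-45 degrees; tipping lip-down is a positive turn about y
- pan_lip (a point): Middle of the pouring lip, at (112, 0, 8) mm in the pan's frame; axes as the pan's
- pan_handle (a point): Grip point of the pan's handle, at (-98, 0, 75) mm in the pan's frame and with the pan's axes. The handle is a black plate 14 mm thick, 60 mm wide (pan y), mid back wall, leaning outwards (to -x) by 20 degrees from upright; it goes on 24 mm up its slope from here (top 98 mm above the pan's underside). Pinch its thickness with fingers pointing down along its slope
- crate: Grey open plastic crate, fixed, 360 mm (its x) x 270 mm (its y) x 95 mm high, walls and floor 5 mm. Origin: centre of its underside, z up
- camera_pack: Video-camera battery, black block, 70 long x 38 wide x 36 high. About 0.10 kg. Starts flat on the bench or may be absent (not on the bench this time). Origin: centre of its underside; x along its length, z up
- radio_pack: Two-way-radio battery, flat dark slab, 88 long x 52 wide x 20 high. About 0.11 kg. Starts flat on the bench or may be absent (not on the bench this time). Origin: centre of its underside; x along its length, z up
- power_bank: Power bank, white, rounded edges, 96 long x 46 wide x 24 high. About 0.12 kg. Starts flat on the bench or may be absent (not on the bench this time). Origin: centre of its underside; x along its length, z up
- scanner_pack: Scanner-grip battery, narrow grey bar, 84 long x 34 wide x 28 high. About 0.09 kg. Starts flat on the bench or may be absent (not on the bench this time). Origin: centre of its underside; x along its length, z up
- drill_pack: Drill battery, black base 28 mm high with a narrower rail block (60 x 34 mm, seen as 42 mm at its top) on it, 86 long x 50 wide x 42 high. About 0.15 kg. Starts flat on the bench or may be absent (not on the bench this time). Origin: centre of its underside; x along its length, z up
- alarm_pack: Alarm battery, grey upright block with a dark cap, 64 long x 36 wide x 46 high. About 0.11 kg. Starts flat on the bench or may be absent (not on the bench this time). Origin: centre of its underside; x along its length, z up
- pen_mug: White mug with pens, 82 mm across, 95 mm high, pens to 160 mm, beyond the work: leave alone. Origin: centre of its underside
- mouse: Black computer mouse 108 x 60 x 36 mm, beyond the work: leave alone. Origin: centre of its underside
- screwdriver: Screwdriver 190 mm long, lying beyond the work: leave alone. Origin: underside at about mid-length
There are look-alikes about, which are no part of the job. What is shaped like the camera_pack but blue, orange or yellow is not meant.

How it is judged:
By the outcome, as a careful person would: the job done as asked, in the order asked, and still so for the second after the job is handed in, with the robot touching nothing.
Of camera_pack, radio_pack, power_bank, scanner_pack, drill_pack, alarm_pack only 4 to 6 are there at a start; the rules pass over those that are not, and their reading is None.
At some moment in a run one of camera_pack, radio_pack, power_bank, scanner_pack, drill_pack, alarm_pack may be knocked a few centimetres aside while the robot is not near it.
It also fails if it takes over 208 s, if anything falls off the work surface, if the arm or the gripper's body presses on something with over 40 N, if the wrist force passes 120 N, or if a joint passes its speed limit or range.

## Working session

There is one attempt and no reset: what is moved stays moved. The work goes in short steps, each a Python script; the robot and the scene stay as the last script left them, time stands still between calls to the robot, and variables do not carry over. Pictures are saved under pics/ and viewed, at most 14 in all, crops included, and the job is handed in when it is done.

```bash
mkdir -p pics; ls; python3 - <<'E'
from bench import manip
import cv2,numpy as np
for c in("top","scene"):
    p,d=manip.grab_frame(c); cv2.imwrite(f"pics/{c}0.png",p[:,:,::-1]); np.save(f"{c}0.npy",d)
    k=manip.get_calibration(c); print(c,k["camera_matrix"].round(1).tolist(),(-k["R"].T@k["t"]).round(3),k["R"].round(2).tolist())
    for n in "scale pan pan_handle crate camera_pack radio_pack power_bank scanner_pack drill_pack alarm_pack pen_mug mouse screwdriver".split():
        print(n,[(np.round(r["at"],3).tolist(),round(r["confidence"],2)) for r in manip.look_for(c,n)])
print(manip.current_time())
E
```

```text
pics
top [[476.3, 0.0, 259.3], [0.0, 476.3, 195.6], [0.0, 0.0, 1.0]] [ 0.284 -0.004  1.6  ] [[0.02, -1.0, -0.0], [-0.99, -0.02, -0.16], [0.16, 0.0, -0.99]]
scale [([0.302, 0.286, 0.033], 0.63)]
pan [([0.457, 0.272, 0.06], 0.56)]
pan_handle [([0.461, 0.27, 0.06], 0.83), ([0.66, 0.043, 0.022], 0.74)]
crate [([0.496, -0.387, 0.004], 0.59)]
camera_pack [([0.754, -0.344, 0.035], 0.7), ([0.682, 0.273, 0.037], 0.69), ([0.2, -0.309, 0.036], 0.67), ([0.536, -0.107, 0.036], 0.55)]
radio_pack [([0.657, 0.041, 0.019], 0.6)]
power_bank [([0.418, 0.052, 0.026], 0.9)]
scanner_pack [([0.423, -0.109, 0.029], 0.67)]
drill_pack [([0.671, -0.094, 0.04], 0.57), ([0.493, -0.385, 0.003], 0.57), ([0.782, -0.027, 0.024], 0.45)]
alarm_pack [([0.558, 0.053, 0.046], 0.62)]
pen_mug [([0.77, 0.148, 0.064], 0.67), ([0.77, -0.181, 0.026], 0.22), ([0.786, -0.028, 0.023], 0.19)]
mouse [([0.769, -0.181, 0.031], 0.73), ([0.54, -0.102, 0.035], 0.54)]
screwdriver [([0.786, -0.029, 0.022], 0.64)]
scene [[424.6, 0.0, 252.2], [0.0, 424.6, 189.6], [0.0, 0.0, 1.0]] [1.278 0.309 1.091] [[-0.39, 0.92, 0.0], [0.69, 0.3, -0.66], 
[... 271 characters left out ...]
, ([0.456, 0.271, 0.059], 0.52)]
camera_pack [([0.769, -0.338, 0.034], 0.95), ([0.548, -0.102, 0.036], 0.92), ([0.691, 0.279, 0.036], 0.73), ([0.536, 0.368, 0.042], 0.57)]
radio_pack [([0.669, 0.048, 0.02], 0.84), ([0.467, 0.276, 0.061], 0.44)]
power_bank [([0.431, 0.056, 0.024], 0.75), ([0.536, 0.367, 0.044], 0.7), ([0.494, -0.386, 0.018], 0.55)]
scanner_pack [([0.43, -0.099, 0.027], 0.77)]
drill_pack []
alarm_pack [([0.559, 0.054, 0.05], 0.69), ([0.768, 0.152, 0.065], 0.68)]
pen_mug [([0.767, 0.152, 0.065], 0.86), ([0.464, 0.273, 0.06], 0.41), ([0.56, 0.055, 0.045], 0.39)]
mouse [([0.788, -0.174, 0.032], 0.96), ([0.455, 0.272, 0.063], 0.36)]
screwdriver [([0.787, -0.023, 0.026], 0.82)]
1.4
```

```bash
python3 - <<'E'
import cv2
a=cv2.imread("pics/top0.png"); cv2.imwrite("pics/top0b.png",cv2.resize(a,(800,600),interpolation=cv2.INTER_CUBIC))
E
```

```text
(no output)
```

View pics/top0b.png

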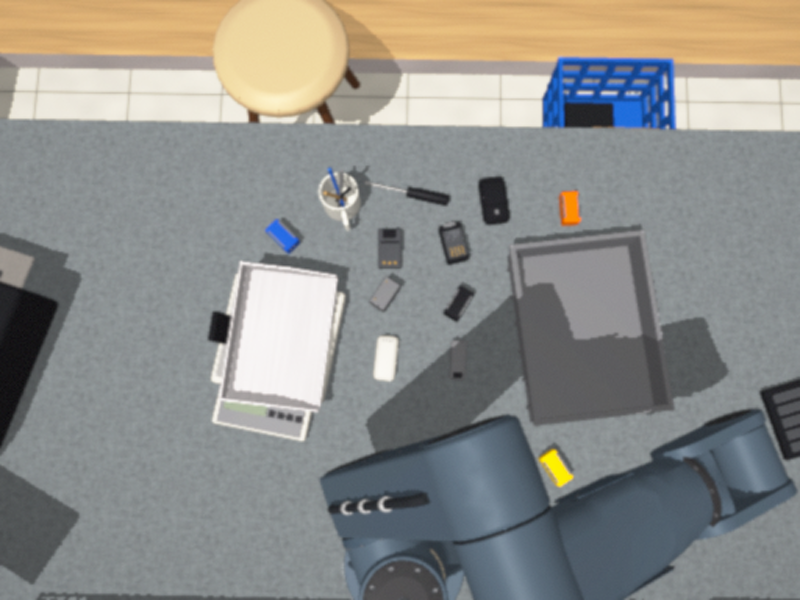

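View pics/scene0.png

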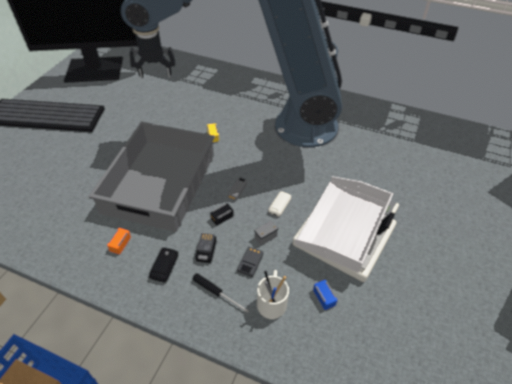

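The top view (800 px) shows all six packs: radio (390,247), drill (455,242), alarm (387,292), camera (460,302), power bank (385,358) and scanner (458,358). The blue, orange and yellow blocks are decoys. The pan handle is on the left (+y) at (219,327), and the lip faces −y towards the crate.

```bash
cat > h.py <<'E'
from bench import manip
import cv2,numpy as np
from scipy.spatial.transform import Rotation as Ro
from scipy import ndimage as ni
SZ=dict(camera_pack=(70,38,36),radio_pack=(88,52,20),power_bank=(96,46,24),scanner_pack=(84,34,28),drill_pack=(86,50,42),alarm_pack=(64,36,46))
def cloud(c,name=None):
    p,d=manip.grab_frame(c)
    if name: cv2.imwrite(name,cv2.resize(p[:,:,::-1],(800,600),interpolation=cv2.INTER_CUBIC))
    k=manip.get_calibration(c);K=k["camera_matrix"]
    v,u=np.mgrid[:d.shape[0],:d.shape[1]]
    P=np.stack([(u-K[0,2])/K[0,0]*d,(v-K[1,2])/K[1,1]*d,d],-1)
    W=(P-k["t"])@k["R"]; W[d<=0]=np.nan
    return p,W
def blobs(W,roi=(.3,.74,-.17,.12),zmin=.009):
    """clusters above the bench: centre xy, yaw of long side (deg), sizes mm, top z"""
    x,y,z=W[...,0],W[...,1],W[...,2]
    m=(z>zmin)&(z<.075)&(x>roi[0])&(x<roi[1])&(y>roi[2])&(y<roi[3])
    L,n=ni.label(m); out=[]
    for i in range(1,n+1):
        q=W[L==i]
        if len(q)<60: continue
        top=np.percentile(q[:,2],90)
        s=q[q[:,2]>top-.02] if top<.05 else q
        (cx,cy),(w,h),a=cv2.minAreaRect((s[:,:2]*1000).astype(np.float32))
        if w<h: w,h,a=h,w,a+90
        out.append((cx/1000,cy/1000,(a+90)%180-90,w,h,top*1000,len(q)))
    return out
def down(yaw):  # tool pointing down; tool y (closing) at given world yaw
    c,s=np.cos(yaw),np.sin(yaw)
    y=np.array([c,s,0]);z=np.array([0,0,-1.]);return np.stack([np.cross(y,z),y,z],1)
E
python3 - <<'E'
from h import *
np.set_printoptions(suppress=True,precision=4)
for c in("top","scene"):
    p,W=cloud(c); np.save(c+"W.npy",W)
    print(c,"bench z",np.nanmedian(W[(W[...,0]>.3)&(W[...,0]<.8)&(abs(W[...,1])<.3)&(W[...,2]<.01)],0)[2])
    for b in blobs(W): print(np.round(b,3))
    x,y,z=W[...,0],W[...,1],W[...,2]
    r=(x>.2)&(x<.7)&(y>.1)&(y<.5)
    for lo,hi in((.118,.17),(.098,.118),(.05,.0595),(.0595,.066),(.061,.118)):
        m=r&(z>lo)&(z<hi)&((x<.68))&~((x>.63)); q=W[m]
        (cx,cy),(w,h),a=cv2.minAreaRect((q[:,:2]*1000).astype(np.float32)); print(lo,hi,len(q),np.array([cx,cy,w,h,a]).round(1),q.mean(0))
    r=(x>.2)&(x<.8)&(y<-.2)&(y>-.6)&(z>.085)&(z<.105);q=W[r]
    if len(q): print("crate",[np.round(t,1) for t in cv2.minAreaRect((q[:,:2]*1000).astype(np.float32))])
E
```

```text
top bench z 0.001148881194372758
[  0.677  -0.098  15.523  87.925  49.61   45.587 392.   ]
[  0.663   0.041   1.456  88.672  48.065  25.546 385.   ]
[  0.558   0.048 -31.777  65.271  38.415  51.113 248.   ]
[  0.542  -0.11  -30.118  70.198  37.895  41.825 247.   ]
[  0.424   0.043  -5.431  96.495  45.95   28.331 387.   ]
[  0.422  -0.11   -0.082  84.064  33.449  33.412 261.   ]
0.118 0.17 220 [466.7 371.5  31.2  59.7  84.9] [0.4663 0.3714 0.1432]
0.098 0.118 379 [456.5 274.5 178.8 289.8  82. ] [0.4632 0.3228 0.1084]
0.05 0.0595 1319 [457.  272.8 217.6 281.6  80.5] [0.4531 0.279  0.0572]
0.0595 0.066 3066 [458.8 271.  221.9 276.3  83.8] [0.4548 0.2626 0.0626]
0.061 0.118 3821 [457.4 271.1 222.5 286.8  84. ] [0.4592 0.2618 0.0705]
crate [array([ 489.4, -374.4]), array([374.8, 286.2]), np.float64(7.5)]
scene bench z -0.0004159413311591853
[  0.425  -0.107  -1.915  86.827  35.298  30.442 244.   ]
[  0.426   0.047  -4.754  94.08   44.042  25.717 325.   ]
[  0.544  -0.107 -29.97   68.642  41.813  38.287 314.   ]
[  0.559   0.052 -31.618  68.055  38.916  47.717 354.   ]
[  0.679  -0.094  14.902  86.375  48.809  43.549 488.   ]
[  0.663   0.044   0.851  90.053  51.961  22.124 484.   ]
0.118 0.17 188 [469.3 375.6  26.   63.   84.8] [0.4753 0.3754 0.1437]
0.098 0.118 460 [458.9 289.1 167.1 288.2  84.6] [0.4756 0.3153 0.1067]
0.05 0.0595 1385 [456.8 274.8 214.  296.   79.7] [0.4613 0.2922 0.0579]
0.0595 0.066 2883 [457.7 271.6 216.8 285.4  84.3] [0.4496 0.2607 0.0619]
0.061 0.118 3425 [456.7 268.1 209.7 288.7  84.3] [0.4557 0.2592 0.0738]
crate [array([ 490.1, -371. ]), array([380.4, 287.1]), np.float64(7.7)]
```

```bash
python3 - <<'E'
from h import *
p=cv2.imread("pics/top0.png")[150:300,120:235]; s=cv2.imread("pics/scene0.png")[165:295,280:410]
cv2.imwrite("pics/crop.png",np.hstack([cv2.resize(p,None,fx=4,fy=4,interpolation=2)[:520],np.zeros((520,5,3),np.uint8),cv2.resize(s,(300,300),interpolation=2)[:300].repeat(1,0) if 0 else cv2.copyMakeBorder(cv2.resize(s,(330,330),interpolation=2),0,190,0,0,0)]))
for c in("top","scene"):
    W=np.load(c+"W.npy"); x,y,z=W[...,0],W[...,1],W[...,2]
    r=(x>.2)&(x<.62)&(y>.1)&(y<.5)
    for lo,hi in((.012,.041),(.012,.0555),(.044,.0555)):
        q=W[r&(z>lo)&(z<hi)]; print(c,lo,hi,len(q),[np.round(t,1) for t in cv2.minAreaRect((q[:,:2]*1000).astype(np.float32))], cv2.convexHull((q[:,:2]*1000).astype(np.float32))[:,0].astype(int).tolist())
E
```

```text
top 0.012 0.041 1289 [array([416.7, 289.6]), array([375.7, 344.7]), np.float64(8.2)] [[595, 367], [542, 481], [208, 414], [253, 107], [551, 134], [556, 135], [557, 138], [561, 151]]
top 0.012 0.0555 1707 [array([416.7, 289.6]), array([375.7, 344.7]), np.float64(8.2)] [[599, 293], [595, 367], [542, 481], [208, 414], [253, 107], [551, 134], [556, 135], [557, 138], [587, 207], [596, 263]]
top 0.044 0.0555 297 [array([446.1, 272.5]), array([235. , 301.2]), np.float64(80.2)] [[599, 293], [590, 361], [583, 364], [559, 369], [422, 395], [383, 399], [366, 401], [328, 359], [298, 278], [283, 216], [332, 172], [443, 153], [540, 137], [543, 137], [550, 137], [587, 207], [596, 263]]
scene 0.012 0.041 694 [array([424.5, 280. ]), array([241.5, 322. ]), np.float64(79.8)] [[600, 355], [600, 364], [600, 366], [596, 370], [588, 373], [462, 395], [410, 405], [391, 408], [376, 410], [292, 405], [289, 403], [284, 401], [281, 393], [281, 379], [441, 157], [486, 146], [521, 141], [555, 137], [558, 138], [562, 143], [574, 211], [593, 308]]
scene 0.012 0.0555 927 [array([431.2, 278.7]), array([241.7, 335.3]), np.float64(79.9)] [[600, 355], [600, 364], [600, 366], [596, 370], [588, 373], [462, 395], [410, 405], [391, 408], [376, 410], [292, 405], [289, 403], [284, 401], [281, 393], [281, 379], [322, 268], [350, 239], [441, 157], [486, 146], [521, 141], [555, 137], [558, 138], [562, 143], [591, 221], [596, 284]]
scene 0.044 0.0555 108 [array([474.8, 295.3]), array([227.2, 275.5]), np.float64(61.0)] [[596, 284], [585, 363], [570, 372], [530, 380], [379, 406], [340, 337], [322, 268], [350, 239], [506, 148], [544, 150], [591, 221]]
```

View pics/crop.png

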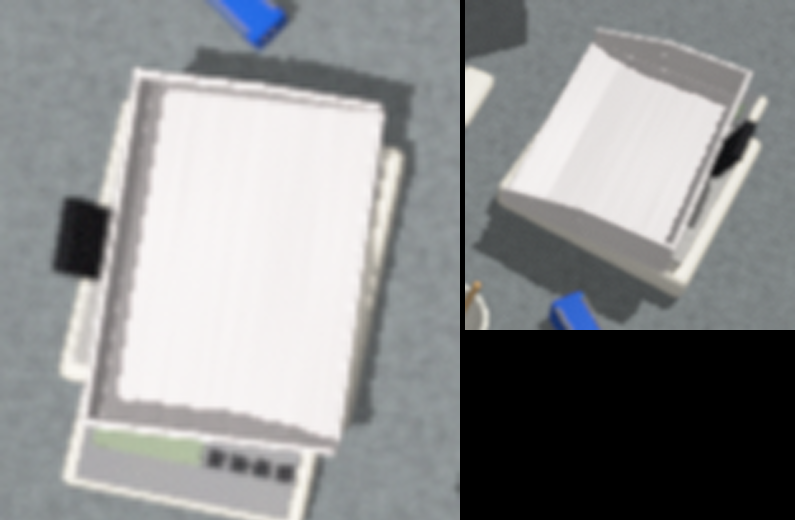

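```bash
cat >> h.py <<'E'
def panfit(W,z0=.058,g=(.457,.272,-1.676)):
    """grid-free fit of the pan pose from its wall points: yaw by narrowest y' extent, then x,y from extents"""
    q=W[(abs(W[...,0]-g[0])<.2)&(abs(W[...,1]-g[1])<.2)&(W[...,2]>z0+.020)&(W[...,2]<z0+.06)]
    best=None
    for a in np.arange(g[2]-.15,g[2]+.15,.004):
        c,s=np.cos(a),np.sin(a); X=(q[:,:2]-g[:2])@np.array([[c,-s],[s,c]])
        lo,hi=np.percentile(X[:,1],[.7,99.3])
        if best is None or hi-lo<best[0]: best=(hi-lo,a,X,lo,hi)
    w,a,X,lo,hi=best; z=q[:,2]-z0
    ym=(lo+hi)/2; bw=X[(abs(X[:,1]-ym)>.045)&(abs(X[:,1]-ym)<.12)&(z>.035),0]
    xf=X[:,0].max()-.112; xb=np.percentile(bw,50)+.0805
    c,s=np.cos(a),np.sin(a)
    f=lambda xo:np.round([g[0]+c*xo-s*ym,g[1]+s*xo+c*ym],4)
    return dict(width=w,yaw=np.degrees(a),lip=f(xf),back=f(xb),bwspan=np.percentile(bw,[5,95]).round(4))
E
python3 - <<'E'
from h import *
for c in("top","scene"):
    W=np.load(c+"W.npy"); off={"top":.0011,"scene":-.0004}[c]; W[...,2]-=off
    print(c,panfit(W))
E
```

```text
top {'width': np.float64(0.2833729077637631), 'yaw': np.float64(-95.68395178684746), 'lip': array([0.4573, 0.273 ]), 'back': array([0.4574, 0.2741]), 'bwspan': array([-0.0857, -0.0812])}
scene {'width': np.float64(0.2862002637754414), 'yaw': np.float64(-96.14231802295213), 'lip': array([0.4579, 0.2757]), 'back': array([0.4582, 0.278 ]), 'bwspan': array([-0.0891, -0.084 ])}
```

```bash
cat >> h.py <<'E'
PAN=np.array([.4577,.275]);PYAW=np.radians(-95.9)
SLOT=dict(power_bank=(-35,-82),scanner_pack=(-38,16),alarm_pack=(-38,98),radio_pack=(40,-86),drill_pack=(40,9),camera_pack=(40,95))
START=dict(power_bank=(.425,.045),scanner_pack=(.4235,-.108),alarm_pack=(.559,.05),radio_pack=(.663,.043),drill_pack=(.678,-.096),camera_pack=(.543,-.108))
def p2w(x,y): c,s=np.cos(PYAW),np.sin(PYAW); return PAN+np.array([c*x-s*y,s*x+c*y])/1000
def pick_yaw(pos,yaw):
    q0=np.array(manip.current_qpos());best=None
    for a in(yaw,yaw+np.pi):
        q=manip.inverse_kinematics(list(pos),down(a))
        if q is not None and abs(q[5])<2.7:
            c=np.abs(np.array(q)-q0).max()
            if best is None or c<best[0]: best=(c,a)
    return down(best[1])
def find(name,verbose=True):
    w=SZ[name];best=None
    _,W=cloud("top");W[...,2]-=.0011
    for b in blobs(W):
        e=abs(b[3]-w[0])+abs(b[4]-w[1])+abs(b[5]-3-w[2])
        d=np.hypot(b[0]-START[name][0],b[1]-START[name][1])
        if d<.09 and e<22 and (best is None or e+d*200<best[0]): best=(e+d*200,b)
    if verbose: print(name,None if best is None else np.round(best[1],3))
    return None if best is None else best[1]
def pick_place(name,grip=40):
    b=find(name)
    if b is None: return False
    l,w,h=SZ[name]; x,y=b[0]+.001,b[1]+.0018; zt=.001 if h<26 else .004
    R=pick_yaw([x,y,.12],np.radians(b[2])+np.pi/2)
    manip.move_ptp([x,y,.12],R); manip.set_gripper(1.0)
    b2=None
    manip.move_l([x,y,zt],max_speed=.2); manip.set_gripper(0.,grip)
    g=manip.current_grip_width(); manip.move_l([x,y,.2],max_speed=.4)
    print(" grip",round(g*85,1),round(manip.current_grip_width()*85,1),round(manip.current_grip_force(),1))
    if abs(manip.current_grip_width()*85-w)>12: return False
    px,py=p2w(*SLOT[name]); R=pick_yaw([px,py,.2],PYAW)
    manip.move_ptp([px,py,.2],R)
    manip.move_l([px,py,.063+zt],max_speed=.15)
    f=manip.current_force(); manip.set_gripper(min(1,(w+8)/85)); manip.move_l([px,py,.2],max_speed=.4)
    print(" placed",np.round(f,1),"t",round(manip.current_time(),1)); return True
E
python3 - <<'E'
from h import *
print(pick_place("power_bank"))
p,W=cloud("top","pics/t1.png")
E
```

```text
power_bank [ 4.2400e-01  4.3000e-02 -5.6320e+00  9.7185e+01  4.7295e+01  2.7610e+01
  3.8300e+02]
 grip 45.1 45.1 41.3
 placed [-0.4  0.3 -1. ] t 8.6
True
```

View pics/t1.png

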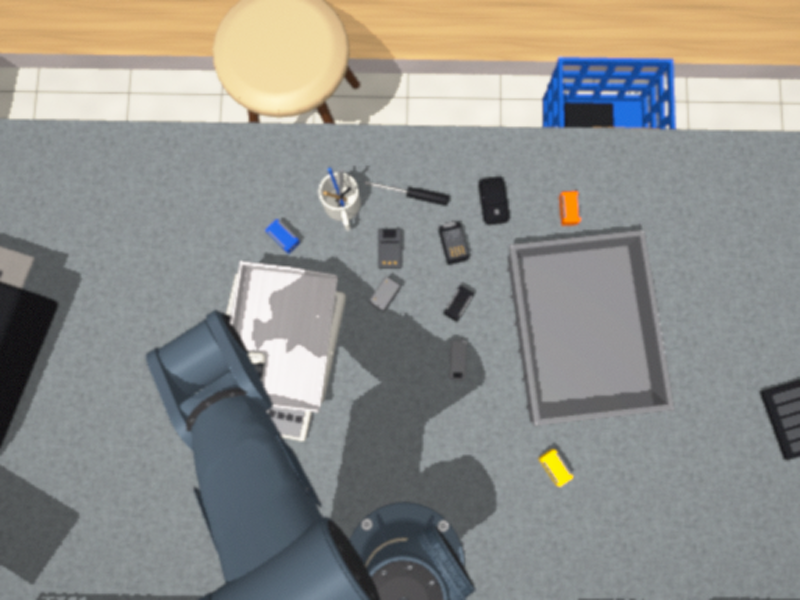

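The power bank is down in the near rear of the pan (about (260,365), partly under the wrist). The other five packs are in place and clear of the arm, so I'll carry on.

```bash
python3 - <<'E'
from h import *
for n in("scanner_pack","alarm_pack","radio_pack"):
    if not pick_place(n): print("FAIL",n); break
p,W=cloud("top"); print([np.round(b,3).tolist() for b in blobs(W)])
p,W=cloud("scene","pics/s2.png")
E
```

```text
scanner_pack [ 4.2200e-01 -1.1000e-01 -1.1450e+00  8.3785e+01  3.3872e+01  3.2662e+01
  2.6200e+02]
 grip 33.2 33.3 39.9
 placed [ 0.2  0.1 -0.9] t 16.0
alarm_pack [ 5.5800e-01  4.8000e-02 -3.2161e+01  6.5679e+01  3.8690e+01  4.9712e+01
  2.4800e+02]
 grip 35.5 35.5 40.1
 placed [-0.2 -0.2 -1.2] t 22.3
radio_pack [6.6200e-01 4.1000e-02 1.1080e+00 8.8106e+01 4.7948e+01 2.4942e+01
 3.8200e+02]
 grip 50.4 50.5 41.9
 placed [ 0.1 -0.7 -0.7] t 28.9
[[0.678, -0.098, 15.883, 88.098, 49.016, 46.706, 390.0], [0.542, -0.11, -29.844, 71.516, 37.715, 41.846, 246.0]]
```

View pics/s2.png

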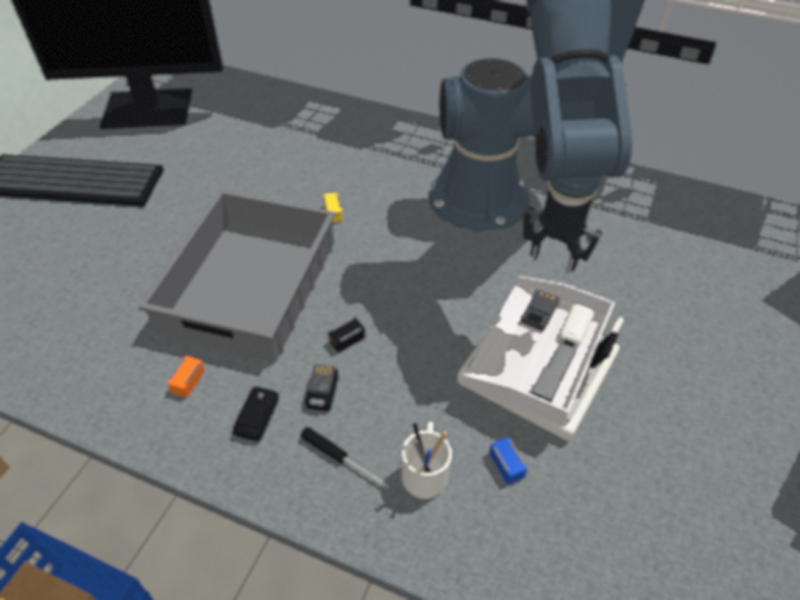

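The pan holds the radio pack (540,308), power bank (577,325), and the scanner and alarm packs in line (553,370). The drill pack (320,388) and camera pack (347,335) are left.

```bash
python3 - <<'E'
from h import *
for n in("drill_pack","camera_pack"):
    if not pick_place(n): print("FAIL",n); break
manip.move_ptp([.4,-.1,.3],pick_yaw([.4,-.1,.3],PYAW)); manip.set_gripper(1.0)
manip.dwell(1.5)
p,W=cloud("top","pics/t3.png"); print([np.round(b,3).tolist() for b in blobs(W,zmin=.012)])
W[...,2]-=.0011; print(panfit(W))
p,W=cloud("scene"); W[...,2]+=.0004; print(panfit(W)); cv2.imwrite("pics/s3.png",cv2.resize(p[165:295,280:410,::-1],(520,520)))
a=cv2.imread("pics/t3.png")[230:460,180:370]
b=cv2.imread("pics/s3.png"); cv2.imwrite("pics/c3.png",np.hstack([cv2.resize(a,(280,340)),cv2.resize(b,(340,340))]))
E
```

```text
drill_pack [ 6.7700e-01 -9.8000e-02  1.4601e+01  8.8652e+01  4.9778e+01  4.5317e+01
  3.8800e+02]
 grip 49.0 48.8 41.9
 placed [ 0.7  0.4 -0.7] t 36.2
camera_pack [ 5.4200e-01 -1.1000e-01 -3.0242e+01  7.0764e+01  3.7662e+01  4.1281e+01
  2.4600e+02]
 grip 37.5 37.3 40.2
 placed [-0.2  0.1 -1.5] t 42.9
[]
{'width': np.float64(0.28147700752571314), 'yaw': np.float64(-95.2255855507428), 'lip': array([0.4579, 0.2753]), 'back': array([0.4528, 0.2191]), 'bwspan': array([-0.086 ,  0.0553])}
{'width': np.float64(0.2841754687934441), 'yaw': np.float64(-95.2255855507428), 'lip': array([0.459 , 0.2787]), 'back': array([0.4534, 0.2174]), 'bwspan': array([-0.0893,  0.0526])}
```

View pics/c3.png

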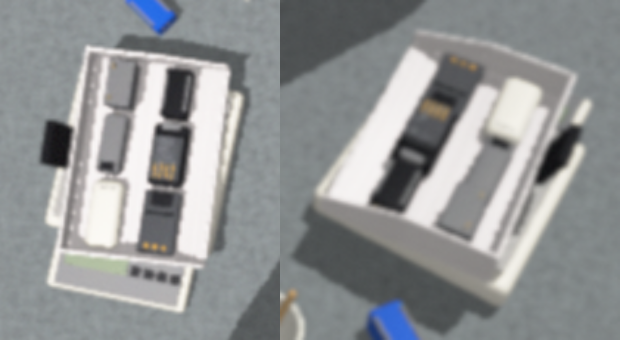

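All six packs lie in two rows, inside the walls, and the bench is clear. Next I'll check the pan-carrying path with IK before moving.

```bash
cat >> h.py <<'E'
A=np.radians(20)
CR=np.array([.490,-.372]);CYAW=np.radians(7.6);POURYAW=CYAW-np.pi/2
def tool(origin,yaw,tilt=0,back=0,sgn=1,off=0.):
    """TCP pose that holds the handle of a pan with this origin (world), yaw, tilt; back = retreat up the slope"""
    Rp=Ro.from_euler("ZY",[yaw,tilt]).as_matrix()
    z=np.array([np.sin(A),0,-np.cos(A)]);y=sgn*np.array([np.cos(A),0,np.sin(A)])
    Rt=np.stack([np.cross(y,z),y,z],1)
    p=np.array([-.098,0,.075])+(.019-back)*z
    return np.array(origin)+Rp@p, Rp@Rt
def from_lip(lip,yaw,tilt): return np.array(lip)-Ro.from_euler("ZY",[yaw,tilt]).as_matrix()@np.array([.112,0,.008])
def lipw(cy,z,cx=0.): c,s=np.cos(CYAW),np.sin(CYAW); return [CR[0]+c*cx-s*cy,CR[1]+s*cx+c*cy,z]
def path(pan0,yaw0):
    P=[("pre",tool([*pan0,.058],yaw0,back=.10)),("grasp",tool([*pan0,.058],yaw0)),("lift",tool([*pan0,.165],yaw0))]
    e=from_lip(lipw(.05,.16),POURYAW,0)
    m=(np.array([*pan0,.165])+e)/2; P.append(("mid",tool(m,(yaw0+POURYAW)/2)));P.append(("over",tool(e,POURYAW)))
    P.append(("low",tool(from_lip(lipw(.05,.125),POURYAW,0),POURYAW)))
    for t in range(10,61,10):
        P.append((t,tool(from_lip(lipw(.05,.125-.015*t/60),POURYAW,np.radians(t)),POURYAW,np.radians(t))))
    return P
E
python3 - <<'E'
import h
from h import *
from scipy.optimize import OptimizeResult
PAN0=(.458,.2755);Y=np.radians(-95.5)
for sg in(1,-1):
    print("sgn",sg)
    for n,(p,R) in h.path(PAN0,Y):
        if sg<0: R=R@np.diag([-1,-1,1])
        q=manip.inverse_kinematics(p.tolist(),R); print(n,p.round(3),None if q is None else np.round(q,2))
E
```

```text
sgn 1
pre [0.47  0.401 0.209] [ 0.73  0.63  1.3  -0.24  1.47  2.45]
grasp [0.467 0.367 0.115] [ 0.69  0.69  1.45 -0.26  1.26  2.47]
lift [0.467 0.367 0.222] [ 0.69  0.57  1.37 -0.24  1.46  2.42]
mid [0.462 0.124 0.216] [ 0.34  0.31  1.79 -0.36  1.18  2.06]
over [ 0.456 -0.121  0.209] [-0.17  0.21  1.95 -0.42  0.92  1.51]
low [ 0.456 -0.121  0.174] [-0.17  0.26  1.98 -0.45  0.84  1.56]
10 [ 0.458 -0.132  0.206] [-0.29  0.22  1.91 -0.2   0.95  1.26]
20 [ 0.46  -0.15   0.236] [-0.41  0.23  1.81 -0.    1.1   1.03]
30 [ 0.463 -0.172  0.262] [-0.52  0.26  1.7   0.14  1.28  0.87]
40 [ 0.467 -0.199  0.283] [-0.63  0.33  1.58  0.25  1.47  0.76]
50 [ 0.471 -0.23   0.3  ] [-0.71  0.43  1.46  0.34  1.66  0.69]
60 [ 0.476 -0.264  0.311] [-0.79  0.54  1.32  0.42  1.85  0.65]
sgn -1
pre [0.47  0.401 0.209] [ 0.73  0.63  1.3  -0.24  1.47 -0.69]
grasp [0.467 0.367 0.115] [ 0.69  0.69  1.45 -0.26  1.26 -0.67]
lift [0.467 0.367 0.222] [ 0.69  0.57  1.37 -0.24  1.46 -0.72]
mid [0.462 0.124 0.216] [ 0.34  0.31  1.79 -0.36  1.18 -1.08]
over [ 0.456 -0.121  0.209] [-0.17  0.21  1.95 -0.42  0.92 -1.63]
low [ 0.456 -0.121  0.174] [-0.17  0.26  1.98 -0.45  0.84 -1.58]
10 [ 0.458 -0.132  0.206] [-0.29  0.22  1.91 -0.2   0.95 -1.88]
20 [ 0.46  -0.15   0.236] [-0.41  0.23  1.81 -0.    1.1  -2.11]
30 [ 0.463 -0.172  0.262] [-0.52  0.26  1.7   0.14  1.28 -2.28]
40 [ 0.467 -0.199  0.283] [-0.63  0.33  1.58  0.25  1.47 -2.39]
50 [ 0.471 -0.23   0.3  ] [-0.71  0.43  1.46  0.34  1.66 -2.46]
60 [ 0.476 -0.264  0.311] [-0.79  0.54  1.32  0.42  1.85 -2.49]
```

```bash
python3 - <<'E'
from h import *
P=dict(path((.458,.2755),np.radians(-95.5)))
manip.set_gripper(.6)
manip.move_ptp([.42,.25,.32],P["pre"][1]); manip.move_l(P["pre"][0].tolist(),P["pre"][1],.2)
manip.move_l(P["grasp"][0].tolist(),P["grasp"][1],.08); print("F",np.round(manip.current_force(),1))
manip.set_gripper(0.,100); print("grip",manip.current_grip_width()*85,manip.current_grip_force(),np.round(manip.current_force(),1))
p=P["grasp"][0].copy(); p[2]+=.03; manip.move_l(p.tolist(),max_speed=.05); manip.dwell(.3)
print("F",np.round(manip.current_force(),1),np.round(manip.current_ft_torque(),2),manip.current_grip_width()*85,manip.current_time())
cloud("scene","pics/s4.png")
E
```

```text
F [ 0.2  0.3 -0.1]
grip 12.710928560972333 97.42081046104431 [ 1.7  4.  -2.4]
F [ 0.3  0.3 -8.6] [ 1.45 -0.1   0.02] 13.007659597131115 54.175
```

View pics/s4.png

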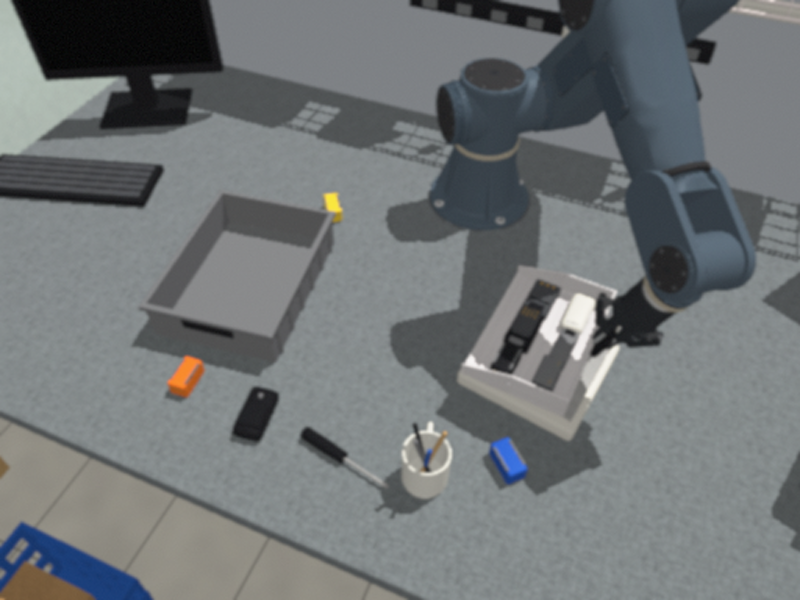

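The pan is held by its handle and the 8.6 N matches pan plus six packs. I'll measure its level, then carry it.

```bash
python3 - <<'E'
from h import *
P=dict(path((.458,.2755),np.radians(-95.5)))
p,W=cloud("scene")
g0=np.array([.458,.2755]);a=np.radians(-95.5);c,s=np.cos(a),np.sin(a)
X=(W[...,:2]-g0)@np.array([[c,-s],[s,c]])
z=W[...,2]-.058+.0004
m=(X[...,0]>-.07)&(X[...,0]<.07)&(abs(X[...,1])<.125)&(z>.005)&(z<.06)
q=np.c_[X[m],z[m]]
# floor: iteratively keep low points
mm=np.ones(len(q),bool)
mm=q[:,2]<np.percentile(q[:,2],40)
for _ in range(8):
    A_=np.c_[q[mm,:2],np.ones(mm.sum())]; k,*_r=np.linalg.lstsq(A_,q[mm,2],rcond=None)
    mm=abs(q[:,2]-np.c_[q[:,:2],np.ones(len(q))]@k)<.004
print("slopes deg x,y",np.degrees(np.arctan(k[:2])).round(2),"z0",k[2].round(4),mm.sum(),len(q))
for n in("lift","mid","over"):
    manip.move_l(P[n][0].tolist(),P[n][1],.13)
print(np.round(manip.current_force(),1),manip.current_grip_width()*85,manip.current_time(),manip.current_ee_pos()-P["over"][0])
cloud("top","pics/t5.png");cloud("scene","pics/s5.png")
E
python3 -c "
import cv2,numpy as np
cv2.imwrite('pics/c5.png',np.hstack([cv2.resize(cv2.imread('pics/'+f),(400,300)) for f in('t5.png','s5.png')]))"
```

```text
slopes deg x,y [-0.54  0.01] z0 0.0324 994 1956
[-0.2 -0.1 -9.1] 12.45996722661945 59.0667 [ 3.71750594e-05  3.79095505e-04 -1.77959105e-05]
```

View pics/c5.png

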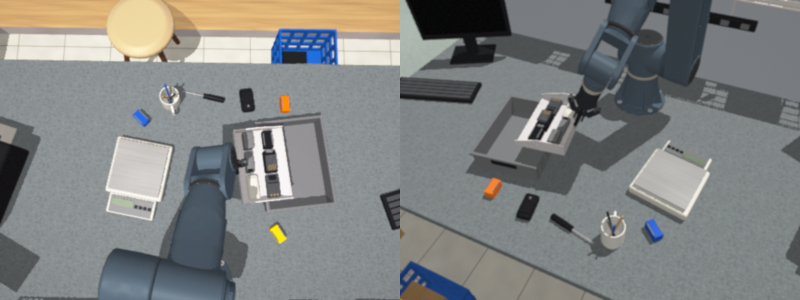

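The pan is level over the crate's near half (top half-image (262,165)) with its packs undisturbed, and the platter is now exposed. Pouring.

```bash
python3 - <<'E'
from h import *
P=path((.458,.2755),np.radians(-95.5))[5:]
for c,o in(("top",.0011),("scene",-.0004)):
    p,W=cloud(c); z=W[...,2]-o; q=W[(abs(W[...,0]-.46)<.16)&(abs(W[...,1]-.273)<.16)&(abs(z-.058)<.004)]
    print(c,len(q),cv2.minAreaRect((q[:,:2]*1000).astype(np.float32)))
for n,(p,R) in P:
    manip.move_l(p.tolist(),R,.12 if n=="low" else .1)
print("t",manip.current_time(),np.round(manip.current_force(),1))
manip.dwell(1.2); print(np.round(manip.current_force(),1),manip.current_grip_width()*85)
cloud("top","pics/t6.png");cloud("scene","pics/s6.png")
cv2.imwrite('pics/c6.png',np.hstack([cv2.imread('pics/t6.png')[200:480,450:750],cv2.imread('pics/s6.png')[130:410,100:450]]))
E
```

```text
top 3156 ((461.92767333984375, 271.04888916015625), (214.10360717773438, 213.24566650390625), 79.87371826171875)
scene 3846 ((461.7320251464844, 273.93267822265625), (214.41543579101562, 217.9905548095703), 79.8292236328125)
t 62.6917 [ 0.3 -0.  -1.9]
[-0.3 -0.1 -2.1] 12.556954510733412
```

View pics/c6.png

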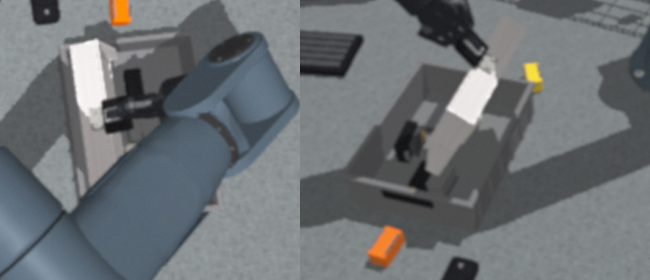

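The force is down to 2.1 N (the pan alone), so it has emptied, with packs visible inside the crate. I'll level it over the crate and take it back.

```bash
python3 - <<'E'
from h import *
P=path((.461,.273),np.radians(-95.7)); D=dict(P); up=np.array([0,0,.03])
manip.move_l((D[60][0]+up).tolist(),D[60][1],.1)
for n in(50,40,30,20,10,"low"): manip.move_l((D[n][0]+up).tolist(),D[n][1],.1)
for n in("over","mid","lift"): manip.move_l((D[n][0]+(n!="lift")*.01*np.array([0,0,1])).tolist(),D[n][1],.2)
p=D["grasp"][0]
manip.move_l((p+[0,0,.02]).tolist(),max_speed=.1)
manip.move_l((p+[0,0,.001]).tolist(),max_speed=.03); print(np.round(manip.current_force(),1))
manip.set_gripper(.45); manip.dwell(.2); print(np.round(manip.current_force(),1))
b=D["pre"][0]; manip.move_l(b.tolist(),max_speed=.15)
manip.move_ptp([.4,-.1,.33],pick_yaw([.4,-.1,.33],PYAW)); manip.dwell(.8)
for c,o in(("top",.0011),("scene",-.0004)):
    _,W=cloud(c,f"pics/{c}7.png"); W[...,2]-=o; print(c,panfit(W))
    z=W[...,2]; q=W[(abs(W[...,0]-.46)<.06)&(abs(W[...,1]-.27)<.05)]; print("floor z",np.percentile(q[:,2],[2,50,98]).round(4))
print(manip.current_time())
cv2.imwrite('pics/c7.png',np.hstack([cv2.imread('pics/top7.png')[150:480,180:700][:, :500],cv2.resize(cv2.imread('pics/scene7.png')[130:430,100:650],(300,330))]))
E
```

```text
[ 0.7  0.7 -2.1]
[ 0.9 -0.2  0.1]
top {'width': np.float64(0.28356099877371255), 'yaw': np.float64(-95.68395178684746), 'lip': array([0.4605, 0.2687]), 'back': array([0.4606, 0.2694]), 'bwspan': array([-0.0814, -0.0762])}
floor z [0.0534 0.0603 0.067 ]
scene {'width': np.float64(0.2859891953092123), 'yaw': np.float64(-95.2255855507428), 'lip': array([0.4614, 0.2721]), 'back': array([0.4615, 0.2729]), 'bwspan': array([-0.0845, -0.0794])}
floor z [0.0566 0.0608 0.0649]
76.375
```

View pics/c7.png

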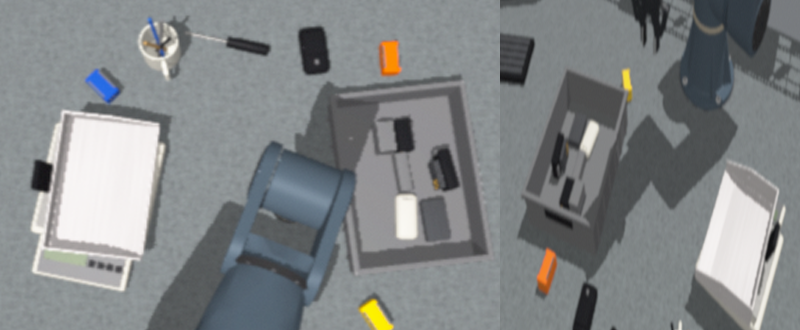

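All six packs are in the crate: alarm, camera, scanner, drill, power bank and radio. The pan is flat, within 2 mm of the scale centre and at its first heading, and the bystanders are unmoved.

```bash
python3 -c "
from bench import manip
print(manip.sign_off())"
```

```text
the job is handed in; nothing more can be done
None
```

I handed the job in at about 76 s: all six packs were weighed and tipped into the crate, the empty pan is back flat and centred on the scale facing as it did at first, and the mug, mouse and screwdriver were left where they were.

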